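# Fetch the pepper from behind the bottles

### The job

The pepper shaker is hemmed in behind the oil, vinegar and soy bottles. Stand all three bottles aside on the round perforated peel, then fetch the pepper shaker and set it in the empty well beside the salt on the little sage-green tray, and after that put every bottle back in the middle of its own coaster: oil on cork, vinegar on slate, soy on blue. Set everything down gently, keep it all upright and do not disturb the salt.

Things in the scene. Friction and masses are not known exactly. Their poses are not given: they have to be found in the camera images.
- pepper: Pepper shaker: round glass, 40 mm across, dark pepper inside, chrome twist top (39 mm across, 50 to 74 mm above its foot, domed to 80). 0.1 to 0.2 kg. Origin: centre of its underside, z up. It stands on the bare counter; three coasters with taller bottles stand at its front, left and right, centres 62 mm from its own, too close for a gripper until cleared. Side away from the robot open.
- oil: Olive oil bottle, round green glass, 52 mm across up to 110 mm, shoulder narrowing to a straight neck 26 mm across from 134 to 176 mm above its foot (the upper 20 mm a chrome collar), then a thin chrome spout to 193 mm. 0.25 to 0.45 kg, lifted by the neck. Origin: centre of its underside, z up. Starts on the cork coaster.
- vinegar: Vinegar bottle, round amber-brown glass, 52 mm across up to 94 mm, shoulder narrowing to a straight neck 28 mm across from 122 to 164 mm above its foot, the upper 24 mm of it a black screw cap. 0.2 to 0.4 kg, lifted by the neck. Origin at the centre of its underside, z up. At the start it stands on the slate coaster.
- soy: Soy sauce bottle, round white porcelain with a blue band, 52 mm across up to 70 mm, shoulder narrowing to a straight neck 30 mm across from 108 to 148 mm above its foot, the upper 24 mm of it a red cap. 0.2 to 0.4 kg, lifted by the neck. Origin at the centre of its underside, z up. At the start it stands on the blue coaster.
- coaster_cork: Home of the oil bottle: light brown cork coaster, round, 72 mm across, 6 mm high, fixed. Origin at the centre of its underside. A bottle stands on its flat top, 6 mm above the origin.
- coaster_slate: Home of the vinegar bottle: dark grey slate coaster, round, 72 mm across, 6 mm high, fixed. Origin at the centre of its underside; flat top 6 mm above it.
- coaster_blue: Home of the soy bottle: blue glazed coaster, round, 72 mm across, 6 mm high, fixed. Origin at the centre of its underside; flat top 6 mm above it.
- peel: Side area: round perforated aluminium peel lying flat to one side, left or right, fixed. Disc 240 mm across, 3 mm thick, flat top; its handle (150 mm long, 14 mm high) points along its -x axis. Origin at the centre of the disc's underside. Room for all three bottles, each 60 mm from the centre. If it is on the left, a 360 mm tall spice rack stands behind it, at least 150 mm from its centre.
- tray: Salt-and-pepper tray on the other side: sage-green porcelain, 66 mm (its x) by 130 mm (its y), round ends, flat, 6 mm high, fixed. Origin: centre of its underside. Two ringed wells, flush with the flat top, 49 mm across, lie 31 mm either way along its y axis: the salt stands in the one at +31 mm, the one at -31 mm is empty and is the pepper's place.
- salt: Salt shaker, same shape and size as the pepper but with white salt inside and a white plastic top. It stands in its well on the tray and stays there. Origin at the centre of its underside, z up.

How it is judged (in metres and radians):
On the way, in this order (a step that is already met when the one before it is completed fails the run):
1. the oil, vinegar and soy bottles all stand upright and released on the peel at the same time, no foot overhanging its edge (horizontal distance between each of oil, vinegar, soy and peel below 0.096 m and height (world z) of each of oil, vinegar, soy below 0.008 m and angle between each of oil, vinegar, soy's own z axis and vertical below 0.1 rad and linear speed of each of oil, vinegar, soy below 0.03 m/s and contact force between the fingers and oil below 0.2 N and contact force between the fingers and vinegar below 0.2 N and contact force between the fingers and soy below 0.2 N), for 0.2 s.
2. the pepper shaker stands upright and released in the empty well of the tray (x of pepper in the frame of tray between -0.012 and 0.012 m and y of pepper in the frame of tray between -0.043 and -0.019 m and z of pepper in the frame of tray between 0.003 and 0.01 m and angle between pepper's own z axis and vertical below 0.1 rad and contact force between the fingers and pepper below 0.2 N and linear speed of pepper below 0.03 m/s), for 0.2 s.
At the end, for the whole second after the job is handed in: Oil on cork, vinegar on slate, soy on blue, each centred within 14 mm; pepper within 12 mm of the empty well's middle along each tray axis; these upright within 0.1 rad, released and at rest; salt within 15 mm of its start (horizontal distance between oil and coaster_cork below 0.014 m and height (world z) of oil between 0.003 and 0.01 m and angle between each of oil, vinegar, soy, pepper's own z axis and vertical below 0.1 rad and linear speed of each of oil, vinegar, soy, pepper below 0.02 m/s and contact force between the fingers and oil below 0.2 N and horizontal distance between vinegar and coaster_slate below 0.014 m and height (world z) of vinegar between 0.003 and 0.01 m and contact force between the fingers and vinegar below 0.2 N and horizontal distance between soy and coaster_blue below 0.014 m and height (world z) of soy between 0.003 and 0.01 m and contact force between the fingers and soy below 0.2 N and x of pepper in the frame of tray between -0.012 and 0.012 m and y of pepper in the frame of tray between -0.043 and -0.019 m and z of pepper in the frame of tray between 0.003 and 0.01 m and contact force between the fingers and pepper below 0.2 N and distance of salt from where it was at the start of the episode below 0.015 m); the robot touches nothing.
It fails at once if the salt is pushed more than 15 mm or tipped (distance of salt from where it was at the start of the episode above 0.015 m or angle between salt's own z axis and vertical above 0.35 rad).
It fails at once if a bottle or the pepper shaker is tipped by more than 0.5 rad (angle between any of oil, vinegar, soy, pepper's own z axis and vertical above 0.5 rad).
It fails at once if a bottle or the pepper shaker is dropped: let go some 20 mm or more above what it lands on ((contact force between the fingers and oil below 0.2 N and linear speed of oil above 0.6 m/s) or (contact force between the fingers and vinegar below 0.2 N and linear speed of vinegar above 0.6 m/s) or (contact force between the fingers and soy below 0.2 N and linear speed of soy above 0.6 m/s) or (contact force between the fingers and pepper below 0.2 N and linear speed of pepper above 0.6 m/s)).
It also fails if it takes over 141 s, if anything falls off the work surface, if the arm or the gripper's body presses on something with over 40 N, if the wrist force passes 120 N, or if a joint passes its speed limit or range.

### The arm

A 6-joint arm with a two-finger parallel gripper is mounted at the origin on the work surface. World frame = base frame: x ahead of the robot, y to its left, z up, the work surface at z = 0. Lengths are in mm, angles in degrees, forces in N, time in s.
With the tool pointing down it reaches from about 350 to 850 mm from the base axis. Payload 8.1 kg.
Tool frame: the origin (TCP) lies midway between the tips of the shut fingers; the grasp point (between the pads) lies grip_depth behind it (grip_depth is the distance from the TCP to the grasp point, in mm); z points along the fingers, y is the line along which they close (so a half turn about z gives the same grasp; the last joint's range is limited). The gripper opens to 85 mm and grips with 20 to 120 N. Pads are 22 mm wide; open, the fingers measure 114 mm over their backs; the gripper's body (76 mm by 85 mm) begins 54 mm behind the grasp point. The pads swing forward as they close: fully open they stand 13 mm farther back than shut.
Start: joints at [68.102, 7.471, 85.268, -0, 87.261, -4.893], TCP at [175.455, 573.778, 231.292] pointing down, gripper open.
Joint ranges: [-169.43, 169.43], [-51.17, 129.36], [1.28, 143.12], [-76.62, 256.62], [0, 156.53], [-152.29, 152.29]. Speed limits (degrees/s): [136.94, 136.94, 159.86, 180, 180, 180].

### API

Orientations are given as [roll, pitch, yaw] about the fixed x, y, z axes, in that order (R = Rz(yaw) Ry(pitch) Rx(roll)).
In Python, from bench import sense, snapshot, hand_in, grip_depth gives the robot as it stands. The module is installed in compiled form; this text tells all that it offers.
- The arm moves only by the tool apply_moves, never from a script. Its argument "series" is text: rows parted by semicolons, each of 5 numbers parted by spaces: the shift along the tool's x, y, z each as a share of 0.3 m, from -1 to 1, then the turn about the tool's z as a share of 2 rad, from -1 to 1, then the gripper's target within -1 to 1 (shut at 1, half-way at 0, fully open at -1). In form: tx ty tz twist gripper; .... A call has 1 to 5 rows; each row shifts and turns the commanded pose from where the row before left it, along the tool's axes as they then stand; what a row does not reach is not made up. A row lasts 1/12 s, in which the tool goes at most 41.7 mm and 7.16 degrees, less where a joint would pass 70% of its speed; a pose out of reach is approached as far as the arm can. A call with a number of a shift or a turn outside -1 to 1 is refused whole. A call with a gripper value outside its range is refused whole. The fingers move at their own pace and stop on an object; "squeeze" is the grip in N (left out, the last holds). Time passes only in rows, so rows that do not move let the fingers close. It gives the time, the measured TCP pose, the force, the opening and the grip force at its end, in the units of the state.
- sense(): the state, without advancing time (a new reading comes with each control period).
- snapshot(name): name is "side" or "top" or "wrist"; returns a dict with "frame" (480x640x3 uint8, blue, green, red), "depth" (480x640 float32, mm along the optical axis (not along the pixel's ray), 0 where there is no reading), "intrinsics" (3x3 intrinsics, pixels), "extrinsics" (4x4, takes a point from camera to world coordinates); the wrist camera has in their place "tool_from_camera" (4x4, takes a point from camera to tool coordinates, whose origin is the TCP and whose axes are the flange's). Camera axes: x right, y down, z forward; pixel columns grow to the right and rows downward; lengths in mm; the calibration is good to about 2 mm. A picture is of the moment at which its call begins: read the wrist's pose just before it.
- hand_in(): hands the job in; it is judged then, once.
The state is a dict: "time": time; "joint_pos": joint angles; "qd": joint speeds; "joint_efforts": joint torques, N m; "tool_pos": TCP position; "tcp_rot": TCP orientation; "ft_force": force on the tool from outside, world axes, zero at the start; "wrist_torque": the same for the moment, N m; "finger_gap": finger opening in mm; "grip_force": force on a finger pad.
Only numpy, scipy, OpenCV 4.12 (cv2) and the standard library are available. Lean on these libraries where they do the work, as an engineer would, in place of code of your own. Each camera call takes 0.05 s, during which the arm holds its last target. There are 200 camera calls.

## Working session

There is one attempt and no reset: what is moved stays moved. The work goes in short steps, Python scripts to look and compute and a tool call to move; the robot and the scene stay as the last step left them, time stands still between calls to the robot, and variables do not carry over. Pictures are saved under pics/ and viewed, at most 14 in all, crops included, and the job is handed in when it is done.

Besides the shell and the picture viewer there is one more tool, called after "Call:" as name(argument=value, ...), one argument or row to a line, values as JSON. apply_moves: Moves the arm, as the interface text tells. Its arguments: {"type":"object","properties":{"series":{"type":"string"},"squeeze":{"type":"number"}},"required":["series"]}

```bash
mkdir -p pics; python3 - <<'E'
from bench import *
import cv2,numpy as np
print(grip_depth, sense())
for n in("top","side"):
    s=snapshot(n); cv2.imwrite(f"pics/{n}0.png",s["frame"]); np.savez(f"{n}0.npz",**s)
    print(n,s["intrinsics"],np.round(s["extrinsics"],3))
s=snapshot("wrist");print(np.round(s["tool_from_camera"],3))
E
```

```text
18.700000000000003 {'time': 0.0, 'joint_pos': array([ 6.81025105e+01,  7.51604772e+00,  8.53310414e+01, -2.63266151e-03,
        8.72607308e+01, -4.89312985e+00]), 'qd': array([-0.04416552, -0.1484103 , -0.16134578,  0.02445546, -0.01112327,
       -0.07766248]), 'joint_efforts': array([-1.35660189e-04, -5.69399500e+01, -5.00545478e+01, -4.00262425e-04,
        1.48115179e-02,  1.24620900e-06]), 'tool_pos': array([175.25231332, 573.24900803, 230.21774491]), 'tcp_rot': array([-1.79892349e+02, -6.57693031e-03,  1.62995762e+02]), 'ft_force': array([ 0.46638707, -0.24502357,  0.17792013]), 'wrist_torque': array([ 0.00299523,  0.01590355, -0.05182922]), 'grip_force': 0.0, 'finger_gap': 85.50192613851449}
top [[558.99372262   0.         318.8854224 ]
 [  0.         558.99372262 239.79597524]
 [  0.           0.           1.        ]] [[-3.10000e-02 -9.97000e-01  7.70000e-02  4.84167e+02]
 [-9.99000e-01  3.00000e-02 -1.80000e-02  1.99750e+01]
 [ 1.60000e-02 -7.80000e-02 -9.97000e-01  9.78152e+02]
 [ 0.00000e+00  0.00000e+00  0.00000e+00  1.00000e+00]]
side [[498.61512316   0.         327.60496729]
 [  0.         498.61512316 242.64616581]
 [  0.           0.           1.        ]] [[-9.34000e-01 -2.24000e-01  2.77000e-01  3.19689e+02]
 [-3.56000e-01  5.59000e-01 -7.49000e-01  6.98238e+02]
 [ 1.30000e-02 -7.98000e-01 -6.02000e-01  6.14940e+02]
 [ 0.00000e+00  0.00000e+00  0.00000e+00  1.00000e+00]]
[[-1.00000e-03 -9.49000e-01 -3.14000e-01  8.00380e+01]
 [ 1.00000e+00 -1.00000e-03  1.00000e-03  6.15000e-01]
 [-1.00000e-03 -3.14000e-01  9.49000e-01 -1.42995e+02]
 [ 0.00000e+00  0.00000e+00  0.00000e+00  1.00000e+00]]
```

View pics/top0.png

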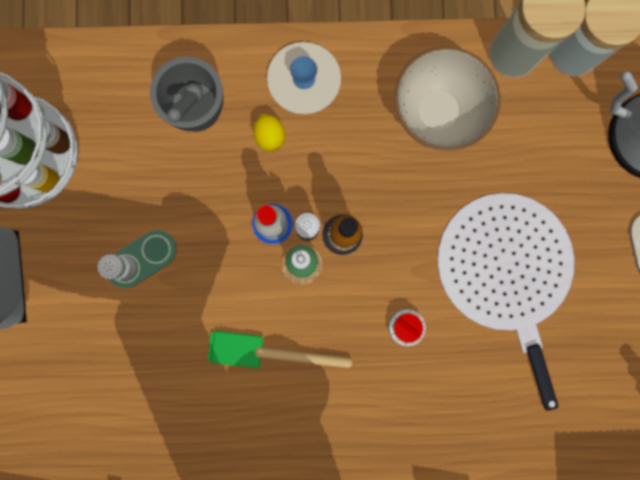

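View pics/side0.png

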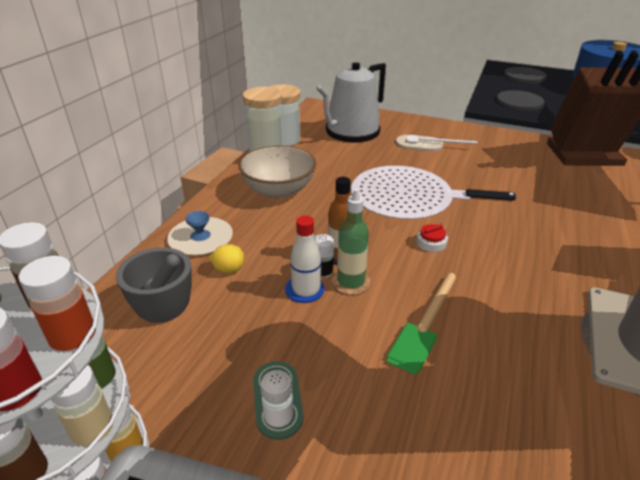

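The top view shows the soy cap at (267,215), vinegar cap (348,227), oil spout (300,258), pepper (307,226), peel disc at about (506,261), and tray at about (137,259). The salt is at the tray's lower-left end and the empty well at (155,249). The side view agrees. Next I'll measure.

```bash
cat > h.py <<'E'
import numpy as np,cv2
from bench import *
def cloud(s,T=None):
    T=s["extrinsics"] if T is None else T; K=s["intrinsics"]; d=s["depth"]
    v,u=np.indices(d.shape); p=np.stack([(u-K[0,2])/K[0,0]*d,(v-K[1,2])/K[1,1]*d,d],-1)@T[:3,:3].T+T[:3,3]
    p[d==0]=np.nan; return p
def ray(s,uv,z,T=None):
    T=s["extrinsics"] if T is None else T
    uv=np.atleast_2d(uv).astype(float); r=np.c_[uv,np.ones(len(uv))]@np.linalg.inv(s["intrinsics"]).T@T[:3,:3].T
    return T[:3,3]+r*((z-T[2,3])/r[:,2:])
def circ(p):
    A=np.c_[2*p[:,:2],np.ones(len(p))]; c=np.linalg.lstsq(A,(p[:,:2]**2).sum(1),rcond=None)[0]
    return c[:2],np.sqrt(c[2]+c[:2]@c[:2])
def big(m): return max(cv2.findContours(m.astype(np.uint8),0,1)[0],key=cv2.contourArea)[:,0]
E
python3 - <<'E'
from h import *
for n in("top","side"):
    s=dict(np.load(n+"0.npz")); p=cloud(s); print(n)
    hsv=cv2.cvtColor(s["frame"],cv2.COLOR_BGR2HSV)
    near=(abs(p[...,0]-500)<130)&(abs(p[...,1]-40)<140)
    for lo,hi in((192,202),(178,190),(150,157),(160,172),(142,150),(68,90)):
        m=near&(p[...,2]>lo)&(p[...,2]<hi); k,l,st,c=cv2.connectedComponentsWithStats(m.astype(np.uint8))
        for i in range(1,k):
            if st[i,4]>12: q=p[l==i]; print(lo,hi,st[i,4],c[i].round(),q.mean(0).round(1),((q.min(0)+q.max(0))/2).round(1),np.ptp(q,0).round())
s=dict(np.load("top0.npz")); f=s["frame"]; hsv=cv2.cvtColor(f,cv2.COLOR_BGR2HSV)
m=(hsv[...,1]<50)&(hsv[...,2]>120); m[:,:420]=0; m[:190]=0; m[335:]=0;m[:,580:]=0
m=cv2.morphologyEx(m.astype(np.uint8),cv2.MORPH_OPEN,np.ones((3,3)))
c=cv2.convexHull(big(m))[:,0]; c=c[c[:,1]<315]; print("peel",circ(ray(s,c,3)))
m=(hsv[...,0]>50)&(hsv[...,0]<100)&(hsv[...,1]>50); m[:,:90]=0;m[:,200:]=0;m[:215]=0;m[300:]=0
c=big(m); r=ray(s,c,6)[:,:2].astype(np.float32); print("tray",cv2.minAreaRect(r),len(c))
p=cloud(s)
m=np.zeros(p.shape[:2],bool);m[240:300,80:150]=1;m&=(p[...,2]>70)&(p[...,2]<95);print("salt",p[m].mean(0),m.sum())
E
```

```text
top
192 202 37 [300. 258.] [519.5  32.6 197.5] [520.2  32.8 197.2] [9. 9. 9.]
178 190 208 [300. 259.] [519.6  32.7 182.9] [519.9  32.3 184.4] [24. 24. 11.]
150 157 309 [266. 214.] [588.6  82.6 154.1] [588.2  82.8 153.5] [28. 28.  7.]
160 172 249 [348. 226.] [565.3 -37.7 169.9] [565.8 -37.9 166.3] [27. 27. 11.]
68 90 154 [273. 227.] [577.1  76.6  81.3] [586.8  82.3  79.1] [48. 50. 22.]
68 90 444 [307. 225.] [579.5  22.6  76.8] [580.   22.7  76.3] [38. 38. 16.]
68 90 31 [337. 244.] [546.1 -24.8  79.5] [549.5 -26.7  79.5] [19. 27. 20.]
side
192 202 29 [355. 192.] [519.3  33.5 196.4] [519.4  32.8 196.1] [9. 8. 8.]
178 190 121 [355. 200.] [518.7  36.  182.7] [520.1  33.3 184. ] [25. 24. 12.]
150 157 53 [342. 191.] [564.1 -29.4 153.3] [565.6 -30.8 153.2] [27. 13.  6.]
150 157 62 [354. 216.] [516.8  39.9 153.4] [519.1  36.1 153.4] [24. 18.  7.]
150 157 174 [305. 221.] [588.   83.5 153.7] [588.5  81.7 153.5] [29. 31.  7.]
160 172 172 [343. 182.] [564.7 -35.3 167.5] [565.8 -38.7 165.8] [28. 29. 12.]
160 172 100 [354. 210.] [517.8  40.1 165.9] [519.8  37.3 166. ] [26. 17. 12.]
142 150 56 [342. 194.] [562.9 -29.3 145.7] [565.  -31.4 146. ] [26. 16.  8.]
142 150 54 [354. 220.] [517.8  40.8 145.8] [518.5  38.7 146.1] [23. 13.  8.]
142 150 75 [304. 228.] [585.   92.1 146.2] [587.5  89.  146. ] [26. 19.  8.]
68 90 115 [333. 227.] [573.9 -16.6  79. ] [574.2 -19.4  79. ] [28. 16. 22.]
68 90 227 [324. 241.] [576.1  26.1  76.1] [579.4  21.2  75.2] [37. 40. 14.]
68 90 289 [352. 255.] [514.3  50.8  79.5] [518.5  42.8  79.1] [50. 34. 22.]
68 90 338 [305. 263.] [581.8  98.4  79.1] [587.7  88.4  78.9] [51. 41. 22.]
peel (array([ 513.47036227, -324.53196713]), np.float64(120.12413112882896))
tray ((536.0740966796875, 311.2521057128906), (63.48983383178711, 126.22883605957031), 30.913259506225586) 200
salt [521.51260983 336.78694387  82.20553523] 506
```

```bash
python3 - <<'E'
import cv2
f=cv2.imread("pics/top0.png")[190:300,90:370]
cv2.imwrite("pics/crop1.png",cv2.resize(f,None,fx=2.8,fy=2.8,interpolation=2))
E
```

```text
(no output)
```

View pics/crop1.png

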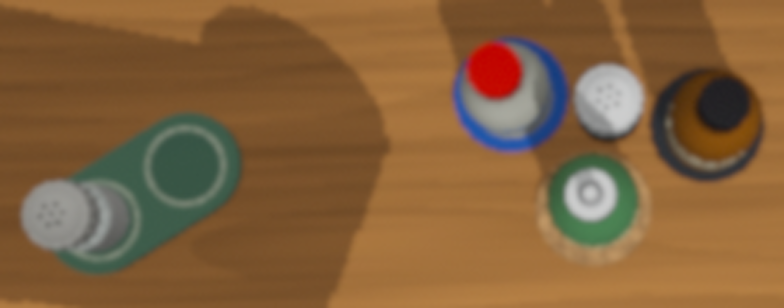

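The crop shows the empty well ring at about (186,166) in crop pixels and the salt to its left, matching the computed tray pose. By my measurements (x, y in mm):

| Thing | Position |
|---|---|
| Oil | (520, 33) |
| Vinegar | (565.6, -38) |
| Soy | (588, 82.5) |
| Pepper | (580, 22.5) |
| Peel | (513.5, -324.5) |
| Well | (552, 284.6) |

I'll turn the tool to yaw 180 first so its axes align with the world, then go over the oil.

Call:
apply_moves(
  series="0 0 -0.05 -0.0495 -1; 0 0 -0.05 -0.0495 -1; 0 0 0 -0.0495 -1; 0 0 0 0 -1",
  squeeze=50,
)

```text
time: 0.48
tool_pos: [175.6, 574.2, 262.3]
tcp_rot: [179.9, 0.0, -179.7]
ft_force: [0.2, -0.4, -0.7]
finger_gap: 85.5
grip_force: 0.0
```

Call:
apply_moves(
  series="-0.07 -0.11 0 0 -1; -0.07 -0.11 0 0 -1; -0.07 -0.11 0 0 -1; -0.07 -0.11 0 0 -1; -0.07 -0.11 0 0 -1",
)

```text
time: 0.9
tool_pos: [280.6, 406.9, 260.2]
tcp_rot: [-179.9, -0.1, 179.8]
ft_force: [0.6, 0.2, 0.1]
finger_gap: 85.7
grip_force: 0.0
```

Call:
apply_moves(
  series="-0.07 -0.11 0 0 -1; -0.07 -0.11 0 0 -1; -0.07 -0.11 0 0 -1; -0.07 -0.11 0 0 -1; -0.07 -0.11 0 0 -1",
)

```text
time: 1.32
tool_pos: [385.7, 241.9, 260.5]
tcp_rot: [-180.0, -0.0, 179.8]
ft_force: [-0.1, -0.0, -0.4]
finger_gap: 85.2
grip_force: 0.0
```

Call:
apply_moves(
  series="-0.07 -0.11 0 0 -1; -0.07 -0.11 0 0 -1; -0.07 -0.11 0 0 -1; -0.07 -0.11 0 0 -1; 0 0 0 0 -1",
)

```text
time: 1.73
tool_pos: [471.7, 106.1, 260.2]
tcp_rot: [-179.8, -0.0, 179.5]
ft_force: [-0.1, 1.2, 0.2]
finger_gap: 85.3
grip_force: 0.0
```

Call:
apply_moves(
  series="0 0 0 0 -1; 0 0 0 0 -1; 0 0 0 0 -1",
)

```text
time: 1.98
tool_pos: [468.9, 112.6, 260.8]
tcp_rot: [180.0, -0.1, 180.0]
ft_force: [-0.8, 0.7, 0.4]
finger_gap: 85.6
grip_force: 0.0
```

Call:
apply_moves(
  series="-0.056 -0.088 0 0 -1; -0.056 -0.088 0 0 -1; -0.056 -0.088 0 0 -1; 0 0 0 0 -1; 0 0 0 0 -1",
)

```text
time: 2.4
tool_pos: [520.0, 32.9, 260.9]
tcp_rot: [180.0, -0.0, 180.0]
ft_force: [-0.2, 0.6, 0.5]
finger_gap: 85.1
grip_force: 0.0
```

```bash
python3 - <<'E'
from h import *
from scipy.spatial.transform import Rotation as R
st=sense(); s=snapshot("wrist"); T=np.eye(4);T[:3,:3]=R.from_euler("xyz",st["tcp_rot"],degrees=True).as_matrix();T[:3,3]=st["tool_pos"]
print(st["tool_pos"],st["tcp_rot"]); p=cloud(s,T@s["tool_from_camera"]); cv2.imwrite("pics/w1.png",s["frame"])
near=(abs(p[...,0]-540)<100)&(abs(p[...,1]-30)<100)
for lo,hi in((192,202),(178,190),(150,157),(160,172),(68,88)):
    m=near&(p[...,2]>lo)&(p[...,2]<hi); k,l,t,c=cv2.connectedComponentsWithStats(m.astype(np.uint8))
    for i in range(1,k):
        if t[i,4]>40: q=p[l==i]; print(lo,t[i,4],c[i].round(),((q.min(0)+q.max(0))/2).round(1),np.ptp(q,0).round())
E
```

```text
[519.96671371  32.88646151 260.94833422] [ 1.79989366e+02 -4.28454358e-02  1.79959385e+02]
192 267 [312. 260.] [520.6  32.1 196.6] [9. 9. 9.]
178 1215 [312. 250.] [520.8  31.7 184. ] [26. 25. 12.]
150 106 [312. 222.] [513.1  31.6 153.5] [10. 24.  7.]
150 198 [214. 290.] [562.1 -37.8 153.5] [17. 25.  7.]
150 1366 [385. 332.] [590.1  81.6 153.2] [30. 30.  6.]
160 232 [313. 228.] [514.1  31.9 166. ] [12. 25. 12.]
160 1467 [204. 310.] [567.3 -38.9 166. ] [28. 28. 12.]
68 260 [313. 183.] [504.   31.7  78.1] [17. 48. 20.]
68 512 [240. 242.] [559.2 -36.1  78. ] [36. 46. 20.]
68 1042 [299. 279.] [582.4  21.6  75.2] [36. 40. 14.]
68 758 [365. 268.] [582.1  81.2  78. ] [36. 51. 20.]
```

Call:
apply_moves(
  series="0 0 0.1 0 -1; 0 0 0.1 0 -1; 0 0 0.1 0 -1; 0 0 0.07 0 -1; 0 0 0.033 0 -1",
)

```text
time: 2.87
tool_pos: [517.2, 34.6, 136.8]
tcp_rot: [180.0, -0.3, -179.9]
ft_force: [-1.0, 0.6, -0.3]
finger_gap: 85.5
grip_force: 0.0
```

Call:
apply_moves(
  series="0 0 0 0 -1; 0 0 0 0 0; 0 0 0 0 0.3; 0 0 0 0 1; 0 0 0 0 1",
)

```text
time: 3.28
tool_pos: [521.1, 32.7, 142.2]
tcp_rot: [-180.0, 0.2, -180.0]
ft_force: [-0.3, -0.1, 0.4]
finger_gap: 38.8
grip_force: 0.0
```

Call:
apply_moves(
  series="0 0 0 0 1; 0 0 0 0 1; 0 0 0 0 1; 0 0 0 0 1; 0 0 0 0 1",
)

```text
time: 3.7
tool_pos: [520.9, 32.4, 141.8]
tcp_rot: [-180.0, 0.1, 180.0]
ft_force: [-1.0, -0.5, 6.8]
finger_gap: 24.7
grip_force: 49.5
```

Call:
apply_moves(
  series="0 0 -0.02 0 1; 0 0 -0.04 0 1; 0 0 -0.06 0 1; 0.02 0 -0.05 0 1; 0.03 0 -0.03 0 1",
)

```text
time: 4.12
tool_pos: [505.7, 32.6, 202.9]
tcp_rot: [180.0, 0.1, -180.0]
ft_force: [0.3, 0.8, -2.5]
finger_gap: 24.9
grip_force: 49.2
```

Call:
apply_moves(
  series="0.03 -0.02 0 0 1; 0.03 -0.04 0 0 1; 0.011 -0.06 0 0 1; 0 -0.08 0 0 1; 0 -0.08 0 0 1",
)

```text
time: 4.53
tool_pos: [483.2, -51.7, 201.1]
tcp_rot: [180.0, 0.0, -179.9]
ft_force: [0.5, 0.8, -3.3]
finger_gap: 25.0
grip_force: 49.5
```

Call:
apply_moves(
  series="0 -0.08 0 0 1; 0 -0.08 0 0 1; 0 -0.08 0 0 1; 0 -0.08 0 0 1; 0 -0.08 0 0 1",
)

```text
time: 4.95
tool_pos: [483.4, -172.4, 201.0]
tcp_rot: [180.0, -0.0, -180.0]
ft_force: [0.5, 0.7, -3.9]
finger_gap: 24.4
grip_force: 49.5
```

Call:
apply_moves(
  series="0 -0.08 0 0 1; 0 -0.08 0 0 1; 0 -0.08 0 0 1; 0 -0.08 0 0 1; 0 -0.08 0 0 1",
)

```text
time: 5.37
tool_pos: [483.4, -292.4, 200.9]
tcp_rot: [180.0, -0.0, -180.0]
ft_force: [0.6, 0.0, -3.1]
finger_gap: 24.8
grip_force: 49.5
```

Call:
apply_moves(
  series="0 -0.08 0 0 1; 0 -0.08 0 0 1; 0 -0.08 0 0 1; 0 -0.044 0 0 1; 0 -0.02 0 0 1",
)

```text
time: 5.78
tool_pos: [483.3, -384.2, 200.5]
tcp_rot: [180.0, -0.0, 179.9]
ft_force: [0.2, -0.9, -3.0]
finger_gap: 25.2
grip_force: 49.6
```

Call:
apply_moves(
  series="0 0 0 0 1; 0 0 0 0 1; 0 0 0 0 1",
)

```text
time: 6.03
tool_pos: [484.0, -381.2, 200.4]
tcp_rot: [180.0, -0.0, -179.9]
ft_force: [-0.3, -0.2, -2.7]
finger_gap: 25.3
grip_force: 49.6
```

Call:
apply_moves(
  series="0 0 0.05 0 1; 0 0 0.06 0 1; 0 0 0.05 0 1; 0 0 0.02 0 1; 0 0 0.01 0 1",
)

```text
time: 6.45
tool_pos: [483.3, -380.9, 142.0]
tcp_rot: [179.9, -0.1, -179.9]
ft_force: [0.1, 0.7, -2.9]
finger_gap: 25.4
grip_force: 49.5
```

Call:
apply_moves(
  series="0 0 0.007 0 1; 0 0 0.005 0 1; 0 0 0.004 0 1; 0 0 0 0 1",
)

```text
time: 6.78
tool_pos: [484.1, -382.8, 139.3]
tcp_rot: [-180.0, 0.0, -180.0]
ft_force: [0.9, -0.8, -3.7]
finger_gap: 24.9
grip_force: 49.5
```

Call:
apply_moves(
  series="0 0 0.004 0 1; 0 0 0 0 1; 0 0 0 0 1",
)

```text
time: 7.03
tool_pos: [484.3, -383.1, 138.8]
tcp_rot: [-179.9, 0.1, -180.0]
ft_force: [-1.0, 0.6, 4.2]
finger_gap: 25.4
grip_force: 50.3
```

Call:
apply_moves(
  series="0 0 0.004 0 1; 0 0 0 0 1; 0 0 0 0 1",
)

```text
time: 7.28
tool_pos: [484.6, -383.4, 138.8]
tcp_rot: [-179.9, 0.1, -180.0]
ft_force: [-2.7, 2.2, 11.2]
finger_gap: 25.1
grip_force: 51.2
```

Call:
apply_moves(
  series="0 0 0 0 0; 0 0 0 0 -1; 0 0 0 0 -1; 0 0 0 0 -1; 0 0 -0.02 0 -1",
)

```text
time: 7.7
tool_pos: [483.0, -381.8, 140.6]
tcp_rot: [179.9, -0.1, -180.0]
ft_force: [-0.3, 0.3, -1.1]
finger_gap: 83.2
grip_force: 0.0
```

Call:
apply_moves(
  series="0 0 -0.05 0 -1; 0 0 -0.08 0 -1; 0 0 -0.08 0 -1; 0 0 -0.02 0 -1; 0 0.047 0 0 -1",
)

```text
time: 8.12
tool_pos: [484.7, -371.3, 214.9]
tcp_rot: [-179.7, 0.2, 179.9]
ft_force: [1.8, -0.7, -0.8]
finger_gap: 85.3
grip_force: 0.0
```

Call:
apply_moves(
  series="-0.026 0.11 0 0 -1; -0.05 0.11 0 0 -1; -0.05 0.11 0 0 -1; -0.05 0.11 0 0 -1; -0.05 0.11 0 0 -1",
)

```text
time: 8.53
tool_pos: [551.8, -201.9, 211.1]
tcp_rot: [-180.0, 0.0, 180.0]
ft_force: [0.5, -0.5, -0.0]
finger_gap: 85.4
grip_force: 0.0
```

Call:
apply_moves(
  series="-0.05 0.11 0 0 -1; 0 0.11 0 0 -1; 0 0.11 0 0 -1; 0 0.11 0 0 -1; 0 0.11 0 0 -1",
)

```text
time: 8.95
tool_pos: [566.2, -36.8, 211.0]
tcp_rot: [180.0, -0.0, -180.0]
ft_force: [0.5, -0.3, 0.6]
finger_gap: 85.6
grip_force: 0.0
```

Call:
apply_moves(
  series="0 0 0 0 -1; 0 0 0 0 -1; 0 0 0 0 -1",
)

```text
time: 9.2
tool_pos: [566.5, -38.7, 211.1]
tcp_rot: [-180.0, -0.0, -179.9]
ft_force: [0.3, 0.1, 0.1]
finger_gap: 85.4
grip_force: 0.0
```

Call:
apply_moves(
  series="0 0 0.08 0 -1; 0 0 0.08 0 -1; 0 0 0.07 0 -1; 0 0 0.035 0 -1; 0 0 0.013 0 -1",
)

```text
time: 9.62
tool_pos: [564.9, -39.5, 125.2]
tcp_rot: [180.0, -0.2, 179.9]
ft_force: [0.5, -0.7, -0.8]
finger_gap: 85.7
grip_force: 0.0
```

Call:
apply_moves(
  series="0 0 0 0 -1; 0 0 0 0 0; 0 0 0 0 0.3; 0 0 0 0 1; 0 0 0 0 1",
)

```text
time: 10.03
tool_pos: [567.3, -38.6, 129.1]
tcp_rot: [-180.0, 0.1, -180.0]
ft_force: [0.4, -0.6, -0.0]
finger_gap: 38.8
grip_force: 0.0
```

Call:
apply_moves(
  series="0 0 0 0 1; 0 0 0 0 1; 0 0 0 0 1; 0 0 0 0 1; 0 0 0 0 1",
)

```text
time: 10.45
tool_pos: [567.1, -38.6, 128.8]
tcp_rot: [-180.0, 0.1, -180.0]
ft_force: [-0.8, -1.7, 5.5]
finger_gap: 27.0
grip_force: 49.4
```

Call:
apply_moves(
  series="0 0 -0.02 0 1; 0 0 -0.04 0 1; 0 0 -0.06 0 1; 0 0 -0.05 0 1; 0 -0.014 -0.03 0 1",
)

```text
time: 10.87
tool_pos: [567.1, -42.2, 190.3]
tcp_rot: [180.0, 0.1, -179.9]
ft_force: [1.8, 0.7, -3.0]
finger_gap: 26.6
grip_force: 49.3
```

Call:
apply_moves(
  series="-0.024 -0.04 0 0 1; 0 -0.06 0 0 1; 0 -0.08 0 0 1; 0 -0.08 0 0 1; 0 -0.08 0 0 1",
)

```text
time: 11.28
tool_pos: [573.3, -146.4, 186.8]
tcp_rot: [180.0, -0.1, -180.0]
ft_force: [1.1, 0.4, -2.9]
finger_gap: 27.0
grip_force: 49.4
```

Call:
apply_moves(
  series="0 -0.08 0 0 1; 0 -0.08 0 0 1; 0 -0.08 0 0 1; 0 -0.08 0 0 1; 0 -0.08 0 0 1",
)

```text
time: 11.7
tool_pos: [573.0, -266.7, 186.5]
tcp_rot: [180.0, -0.1, 180.0]
ft_force: [-0.1, 0.0, -2.7]
finger_gap: 26.7
grip_force: 49.4
```

Call:
apply_moves(
  series="0 -0.08 0 0 1; 0 -0.06 0 0 1; 0 -0.04 0 0 1; 0 -0.02 0 0 1; 0 0 0 0 1",
)

```text
time: 12.12
tool_pos: [573.2, -326.0, 186.9]
tcp_rot: [180.0, -0.1, 179.9]
ft_force: [-0.7, -0.1, -2.6]
finger_gap: 27.2
grip_force: 49.5
```

Call:
apply_moves(
  series="0 0 0.05 0 1; 0 0 0.06 0 1; 0 0 0.05 0 1; 0 0 0.02 0 1; 0 0 0.01 0 1",
)

```text
time: 12.53
tool_pos: [573.1, -323.0, 129.0]
tcp_rot: [179.9, -0.1, -179.9]
ft_force: [-0.1, 0.5, -2.8]
finger_gap: 26.9
grip_force: 49.5
```

Call:
apply_moves(
  series="0 0 0.008 0 1; 0 0 0.004 0 1; 0 0 0.004 0 1; 0 0 0 0 1; 0 0 0 0 1",
)

```text
time: 12.95
tool_pos: [574.1, -324.9, 126.8]
tcp_rot: [-180.0, 0.1, -180.0]
ft_force: [0.1, 0.2, -3.1]
finger_gap: 26.9
grip_force: 49.5
```

Not down yet; creep.

Call:
apply_moves(
  series="0 0 0.004 0 1; 0 0 0 0 1; 0 0 0 0 1",
)

```text
time: 13.2
tool_pos: [574.2, -325.1, 125.9]
tcp_rot: [-179.9, 0.1, -180.0]
ft_force: [-0.6, 0.1, 3.3]
finger_gap: 26.9
grip_force: 50.0
```

Call:
apply_moves(
  series="0 0 0.004 0 1; 0 0 0 0 1; 0 0 0 0 1",
)

```text
time: 13.45
tool_pos: [574.6, -325.2, 125.9]
tcp_rot: [-179.9, 0.1, -180.0]
ft_force: [-2.6, 1.9, 9.4]
finger_gap: 26.8
grip_force: 50.7
```

Call:
apply_moves(
  series="0 0 0 0 0; 0 0 0 0 -1; 0 0 0 0 -1; 0 0 0 0 -1; 0 0 -0.02 0 -1",
)

```text
time: 13.87
tool_pos: [572.8, -324.0, 127.9]
tcp_rot: [179.9, -0.1, -180.0]
ft_force: [-0.1, 0.5, -0.1]
finger_gap: 84.4
grip_force: 0.0
```

Call:
apply_moves(
  series="0 0 -0.05 0 -1; 0 0 -0.08 0 -1; 0 0 -0.07 0 -1; 0 0 -0.02 0 -1; 0 0.035 0 0 -1",
)

```text
time: 14.28
tool_pos: [574.8, -316.2, 198.6]
tcp_rot: [-179.8, 0.2, 179.9]
ft_force: [0.6, 0.9, -0.2]
finger_gap: 85.3
grip_force: 0.0
```

Call:
apply_moves(
  series="-0.01 0.11 0 0 -1; -0.01 0.11 0 0 -1; -0.01 0.11 0 0 -1; -0.01 0.11 0 0 -1; -0.011 0.11 0 0 -1",
)

```text
time: 14.7
tool_pos: [587.8, -146.6, 193.4]
tcp_rot: [179.9, -0.1, -180.0]
ft_force: [1.0, 0.4, 0.5]
finger_gap: 85.9
grip_force: 0.0
```

Call:
apply_moves(
  series="0 0.11 0 0 -1; 0 0.11 0 0 -1; 0 0.11 0 0 -1; 0 0.11 0 0 -1; 0 0.11 0 0 -1",
)

```text
time: 15.12
tool_pos: [587.4, 18.2, 193.5]
tcp_rot: [180.0, -0.2, -180.0]
ft_force: [-0.8, -0.4, 0.5]
finger_gap: 85.2
grip_force: 0.0
```

Call:
apply_moves(
  series="0 0.11 0 0 -1; 0 0.11 0 0 -1; 0 0 0 0 -1; 0 0 0 0 -1; 0 0 0 0 -1",
)

```text
time: 15.53
tool_pos: [588.0, 82.0, 194.1]
tcp_rot: [-180.0, -0.1, -179.9]
ft_force: [0.8, -0.1, -0.0]
finger_gap: 85.5
grip_force: 0.0
```

Call:
apply_moves(
  series="0 0 0.08 0 -1; 0 0 0.08 0 -1; 0 0 0.07 0 -1; 0 0 0.034 0 -1; 0 0 0.013 0 -1",
)

```text
time: 15.95
tool_pos: [587.0, 80.5, 109.5]
tcp_rot: [-180.0, -0.3, 179.9]
ft_force: [-0.4, 0.1, 0.5]
finger_gap: 85.5
grip_force: 0.0
```

Call:
apply_moves(
  series="0 0 0 0 -1; 0 0 0 0 0; 0 0 0 0 0.3; 0 0 0 0 1; 0 0 0 0 1",
)

```text
time: 16.37
tool_pos: [589.8, 81.9, 113.8]
tcp_rot: [180.0, 0.1, -180.0]
ft_force: [-0.4, 0.1, -0.5]
finger_gap: 38.7
grip_force: 0.0
```

Call:
apply_moves(
  series="0 0 0 0 1; 0 0 0 0 1; 0 0 0 0 1; 0 0 0 0 1; 0 0 0 0 1",
)

```text
time: 16.78
tool_pos: [589.7, 81.9, 113.6]
tcp_rot: [-180.0, 0.1, -180.0]
ft_force: [1.0, 0.0, 6.0]
finger_gap: 28.8
grip_force: 49.6
```

Call:
apply_moves(
  series="0 0 -0.03 0 1; 0 0 -0.06 0 1; 0 0 -0.08 0 1; 0 0 -0.09 0 1; 0 0 -0.073 0 1",
)

```text
time: 17.2
tool_pos: [588.6, 82.0, 213.9]
tcp_rot: [180.0, -0.0, -180.0]
ft_force: [0.4, 0.4, -2.2]
finger_gap: 28.9
grip_force: 49.6
```

Call:
apply_moves(
  series="0 0 0 0 1; 0.02 -0.02 0 0 1; 0.04 -0.04 0 0 1; 0.05 -0.06 0 0 1; 0.06 -0.08 0 0 1",
)

```text
time: 17.62
tool_pos: [535.9, 22.1, 209.7]
tcp_rot: [180.0, -0.2, -179.9]
ft_force: [1.2, -1.1, -2.9]
finger_gap: 29.2
grip_force: 49.8
```

Call:
apply_moves(
  series="0.06 -0.08 0 0 1; 0.05 -0.08 0 0 1; 0.04 -0.08 0 0 1; 0.02 -0.08 0 0 1; 0.012 -0.08 0 0 1",
)

```text
time: 18.03
tool_pos: [480.8, -98.9, 210.1]
tcp_rot: [179.9, -0.2, -180.0]
ft_force: [0.9, 0.1, -1.7]
finger_gap: 28.7
grip_force: 49.8
```

Call:
apply_moves(
  series="0 -0.08 0 0 1; 0 -0.08 0 0 1; 0 -0.08 0 0 1; 0 -0.08 0 0 1; 0 -0.08 0 0 1",
)

```text
time: 18.45
tool_pos: [481.6, -218.8, 210.0]
tcp_rot: [179.9, -0.2, -180.0]
ft_force: [-0.6, -0.2, -2.8]
finger_gap: 28.8
grip_force: 49.8
```

Call:
apply_moves(
  series="0 -0.08 0 0 1; 0 -0.06 0 0 1; 0 -0.03 0 0 1; 0 -0.012 0 0 1; 0 0 0 0 1",
)

```text
time: 18.87
tool_pos: [482.6, -272.6, 211.0]
tcp_rot: [179.9, -0.1, 180.0]
ft_force: [-0.2, -0.3, -2.2]
finger_gap: 28.8
grip_force: 49.9
```

Call:
apply_moves(
  series="0 0 0.06 0 1; 0 0 0.09 0 1; 0 0 0.09 0 1; 0 0 0.06 0 1; 0 0 0.02 0 1",
)

```text
time: 19.28
tool_pos: [481.2, -269.8, 112.1]
tcp_rot: [179.8, -0.3, -179.9]
ft_force: [-1.1, 0.8, -2.9]
finger_gap: 28.9
grip_force: 49.8
```

Call:
apply_moves(
  series="0 0 0.009 0 1; 0 0 0.006 0 1; 0 0 0.004 0 1; 0 0 0 0 1; 0 0 0 0 1",
)

```text
time: 19.7
tool_pos: [484.2, -273.2, 112.1]
tcp_rot: [-179.9, 0.1, -180.0]
ft_force: [-0.5, 0.4, -1.6]
finger_gap: 29.0
grip_force: 49.8
```

Call:
apply_moves(
  series="0 0 0.004 0 1; 0 0 0 0 1; 0 0 0 0 1",
)

```text
time: 19.95
tool_pos: [484.1, -273.3, 110.6]
tcp_rot: [-179.9, 0.1, -180.0]
ft_force: [0.8, 0.3, 3.5]
finger_gap: 28.8
grip_force: 50.4
```

Call:
apply_moves(
  series="0 0 0.004 0 1; 0 0 0 0 1; 0 0 0 0 1",
)

```text
time: 20.2
tool_pos: [484.5, -273.6, 110.6]
tcp_rot: [-179.9, 0.1, -180.0]
ft_force: [-2.2, 1.6, 12.3]
finger_gap: 28.9
grip_force: 51.3
```

Call:
apply_moves(
  series="0 0 0 0 0; 0 0 0 0 -1; 0 0 0 0 -1; 0 0 0 0 -1; 0 0 -0.027 0 -1",
)

```text
time: 20.62
tool_pos: [482.2, -271.9, 114.5]
tcp_rot: [179.9, -0.2, -180.0]
ft_force: [-0.0, 0.2, -0.2]
finger_gap: 84.5
grip_force: 0.0
```

Call:
apply_moves(
  series="0 0 -0.06 0 -1; 0 0 -0.1 0 -1; 0 0 -0.12 0 -1; 0 0 -0.1 0 -1; 0 0.019 -0.1 0 -1",
)

```text
time: 21.03
tool_pos: [483.2, -267.6, 262.7]
tcp_rot: [-180.0, 0.0, 180.0]
ft_force: [0.3, -0.5, 0.2]
finger_gap: 85.4
grip_force: 0.0
```

Call:
apply_moves(
  series="0 0.11 0 0 -1; -0.02 0.11 0 0 -1; -0.03 0.11 0 0 -1; -0.03 0.11 0 0 -1; -0.03 0.11 0 0 -1",
)

```text
time: 21.45
tool_pos: [516.4, -100.6, 261.2]
tcp_rot: [-180.0, 0.0, 180.0]
ft_force: [0.1, -0.8, 0.4]
finger_gap: 85.5
grip_force: 0.0
```

Call:
apply_moves(
  series="-0.012 0.11 0 0 -1; 0 0.11 0 0 -1; 0 0.11 0 0 -1; 0 0.11 0 0 -1; 0 0 0 0 -1",
)

```text
time: 21.87
tool_pos: [519.6, 35.2, 261.0]
tcp_rot: [179.9, 0.0, -179.7]
ft_force: [-0.4, -0.7, 0.1]
finger_gap: 85.6
grip_force: 0.0
```

Call:
apply_moves(
  series="0 0 0 0 -1; 0 0 0 0 -1; 0 0 0 0 -1",
)

```text
time: 22.12
tool_pos: [520.0, 29.0, 260.6]
tcp_rot: [-180.0, 0.0, 180.0]
ft_force: [-0.4, 0.9, 0.0]
finger_gap: 85.8
grip_force: 0.0
```

```bash
cat >> h.py <<'E'
from scipy.spatial.transform import Rotation as R
def wrist():
    st=sense(); s=snapshot("wrist"); T=np.eye(4);T[:3,:3]=R.from_euler("xyz",st["tcp_rot"],degrees=True).as_matrix();T[:3,3]=st["tool_pos"]
    s["extrinsics"]=T@s["tool_from_camera"]; return s
E
python3 - <<'E'
from h import *
s=wrist(); p=cloud(s); cv2.imwrite("pics/w2.png",s["frame"]); np.savez("w2.npz",**s)
t=snapshot("top"); cv2.imwrite("pics/top2.png",t["frame"]); np.savez("top2.npz",**t)
m=(abs(p[...,0]-581)<40)&(abs(p[...,1]-22)<40)&(p[...,2]>50); q=p[m]; print("pepper",(q.min(0)+q.max(0))/2,np.ptp(q,0))
pt=cloud(t)
for n,x,y,lo in(("oil",483,-382,176),("vin",573,-324,155),("soy",483,-273,140)):
    m=(abs(pt[...,0]-x)<30)&(abs(pt[...,1]-y)<30)&(pt[...,2]>lo); q=pt[m]; print(n,((q.min(0)+q.max(0))/2).round(1),np.ptp(q,0).round())
E
```

```text
pepper [581.07443031  21.66449032  65.98320009] [38.46596131 40.21481713 31.91003933]
oil [ 483.2 -381.7  187.4] [25. 26. 22.]
vin [ 572.7 -324.   163.2] [27. 28. 16.]
soy [ 483.4 -271.8  148.2] [27. 30. 15.]
```

View pics/w2.png

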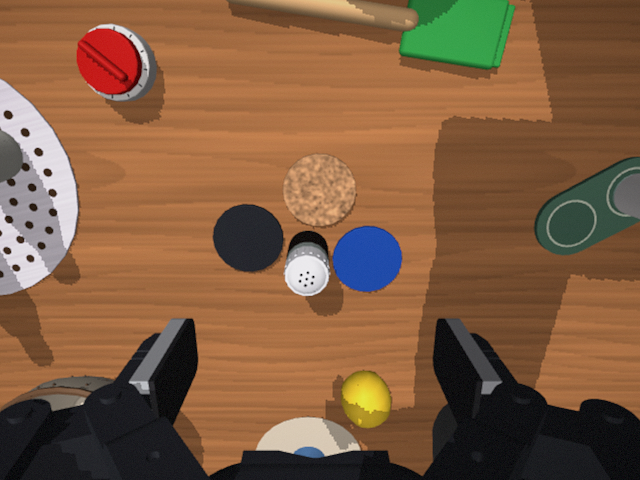

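View pics/top2.png

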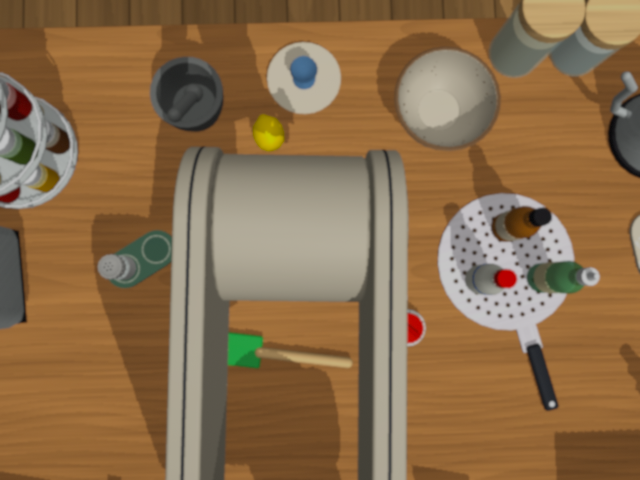

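The three bottles stand upright on the peel. The wrist view shows the cork coaster at (320,190), slate (248,238), blue (367,259), pepper top (307,272), and well ring (571,223). I'll fit circles to these.

```bash
python3 - <<'E'
from h import *
s=dict(np.load("w2.npz")); f=s["frame"]; hsv=cv2.cvtColor(f,cv2.COLOR_BGR2HSV); g=cv2.cvtColor(f,cv2.COLOR_BGR2GRAY)
# cork sat lower than wood? sample
print(hsv[190,320],hsv[190,250],hsv[238,248],hsv[259,367])
def fit(m,n,z=6):
    c=big(cv2.morphologyEx(m.astype(np.uint8),cv2.MORPH_CLOSE,np.ones((5,5)))); h=cv2.convexHull(c)[:,0]
    pts=ray(s,c,z); o,r=circ(pts)
    for _ in range(5):
        k=abs(np.linalg.norm(pts[:,:2]-o,axis=1)-r)<2; o,r=circ(pts[k])
    print(n,o.round(1),r.round(1),k.mean().round(2))
def win(m,x,y,d=45):
    o=np.zeros_like(m); o[y-d:y+d,x-d:x+d]=m[y-d:y+d,x-d:x+d]; return o
fit(win((hsv[...,0]>100)&(hsv[...,0]<130)&(hsv[...,1]>150),367,259),"blue")
fit(win((hsv[...,2]<70)&(hsv[...,1]<120),248,238,40)&(np.indices(g.shape)[1]<286),"slate")
m=win((cv2.GaussianBlur(hsv,(7,7),0)[...,1]<145),320,190,41);m[229:]=0; fit(m,"cork")
for x,y in((571,223),):
    tray=((hsv[...,0]>50)&(hsv[...,0]<100)&(hsv[...,1]>40)); ring=win(~tray,x,y,30)
    d=np.hypot(np.indices(g.shape)[1]-x,np.indices(g.shape)[0]-y); ring&=(d<30)&(d>15)
    v,u=np.nonzero(ring); o,r=circ(ray(s,np.c_[u,v],6)); print("well",o,r,ring.sum())
t=dict(np.load("top0.npz")); hsv=cv2.cvtColor(t["frame"],cv2.COLOR_BGR2HSV)
print("well top",ray(t,[[156.4,249.3]],6))
E
```

```text
[ 13 124 205] [ 13 154 154] [107  41  44] [111 206 170]
blue [592.6  82.7] 34.9 1.0
slate [570.  -38.5] 35.0 1.0
cork [520.8  33.3] 36.2 1.0
well [555.60806884 286.5006837 ] 24.02761783713736 407
well top [[551.43471968 284.25907594   6.        ]]
```

Call:
apply_moves(
  series="-0.06 -0.027 0.06 0 -1; -0.06 0 0.1 0 -1; -0.06 0 0.1 0 -1; -0.022 0 0.11 0 -1; 0 0 0.1 0 -1",
)

```text
time: 22.63
tool_pos: [581.7, 20.5, 117.7]
tcp_rot: [-180.0, 0.0, 179.9]
ft_force: [-0.9, 1.1, -0.9]
finger_gap: 85.4
grip_force: 0.0
```

Call:
apply_moves(
  series="0 0 0.1 0 -1; 0 0 0.08 0 -1; 0 0 0.05 0 -1; 0 0 0.03 0 -1; 0 0 0 0 -1",
)

```text
time: 23.05
tool_pos: [578.7, 21.1, 38.9]
tcp_rot: [180.0, -0.2, 179.9]
ft_force: [-0.5, 0.1, -0.9]
finger_gap: 85.4
grip_force: 0.0
```

Call:
apply_moves(
  series="0 0 0 0 -1; 0 0 0 0 -0.3; 0 0 0 0 0; 0 0 0 0 0.5; 0 0 0 0 1",
  squeeze=40,
)

```text
time: 23.47
tool_pos: [581.4, 21.8, 42.6]
tcp_rot: [-180.0, 0.1, -180.0]
ft_force: [-0.7, 0.7, 9.4]
finger_gap: 38.7
grip_force: 17.4
```

Call:
apply_moves(
  series="0 0 0 0 1; 0 0 0 0 1; 0 0 0 0 1; 0 0 0 0 1; 0 0 0 0 1",
)

```text
time: 23.88
tool_pos: [581.5, 21.8, 42.7]
tcp_rot: [-180.0, 0.1, -180.0]
ft_force: [-0.8, -1.1, 5.7]
finger_gap: 37.8
grip_force: 40.0
```

Call:
apply_moves(
  series="0 0 -0.03 0 1; 0 0 -0.06 0 1; 0 0 -0.08 0 1; 0 0 -0.09 0 1; 0 0 -0.073 0 1",
)

```text
time: 24.3
tool_pos: [580.4, 22.0, 143.2]
tcp_rot: [180.0, 0.0, -180.0]
ft_force: [0.7, -0.7, -1.6]
finger_gap: 38.3
grip_force: 40.6
```

Call:
apply_moves(
  series="0.022 0.02 0 0 1; 0.03 0.05 0 0 1; 0.04 0.07 0 0 1; 0 0.08 0 0 1; 0 0.08 0 0 1",
)

```text
time: 24.72
tool_pos: [551.5, 112.7, 140.5]
tcp_rot: [-180.0, -0.1, 180.0]
ft_force: [0.6, -0.3, -0.6]
finger_gap: 38.1
grip_force: 40.5
```

Call:
apply_moves(
  series="0 0.08 0 0 1; 0 0.08 0 0 1; 0 0.08 0 0 1; 0 0.08 0 0 1; 0 0.08 0 0 1",
)

```text
time: 25.13
tool_pos: [551.8, 233.1, 140.4]
tcp_rot: [-180.0, -0.1, -180.0]
ft_force: [0.1, 0.4, -1.7]
finger_gap: 37.9
grip_force: 40.5
```

Call:
apply_moves(
  series="0 0.08 0 0 1; 0 0.06 0 0 1; 0 0.03 0 0 1; 0 0.007 0 0 1; 0 0 0 0 1",
)

```text
time: 25.55
tool_pos: [552.3, 284.9, 140.7]
tcp_rot: [-180.0, -0.1, -179.9]
ft_force: [-0.4, -0.1, -2.5]
finger_gap: 38.2
grip_force: 40.6
```

Call:
apply_moves(
  series="0 0 0 0.04 1; 0 0 0 0.06 1; 0 0 0 0.06 1; 0 0 0 0.06 1; 0 0 0 0.06 1",
)

```text
time: 25.97
tool_pos: [553.0, 283.3, 141.1]
tcp_rot: [-180.0, 0.0, 147.5]
ft_force: [0.3, -0.2, -1.8]
finger_gap: 38.2
grip_force: 40.6
```

Call:
apply_moves(
  series="0 0 0 0.06 1; 0 0 0 0.06 1; 0 0 0 0.06 1; 0 0 0 0.055 1; 0 0 0 0 1",
)

```text
time: 26.38
tool_pos: [553.0, 283.3, 141.1]
tcp_rot: [-180.0, 0.0, 120.6]
ft_force: [-0.2, -0.2, -2.1]
finger_gap: 38.1
grip_force: 40.6
```

```bash
python3 - <<'E'
from h import *
print(sense()["tool_pos"],sense()["tcp_rot"])
s=wrist(); cv2.imwrite("pics/w3.png",s["frame"]); np.savez("w3.npz",**s)
t=snapshot("side"); cv2.imwrite("pics/side3.png",t["frame"])
E
```

```text
[553.01033862 283.33689347 141.10767821] [-1.79961883e+02  1.75799145e-02  1.20607776e+02]
```

View pics/w3.png

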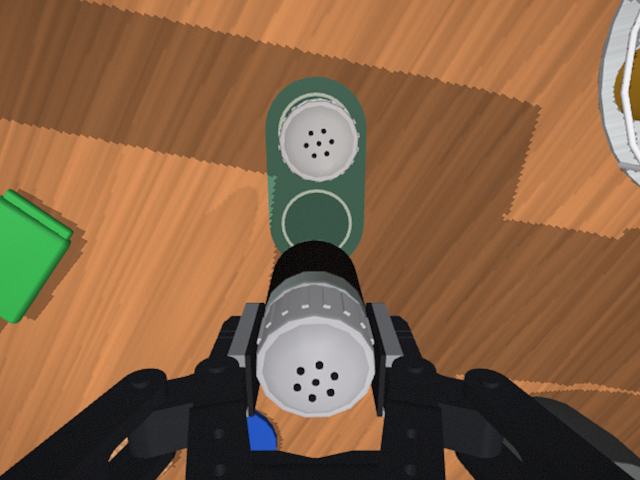

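The pepper is held upright. The salt top is at (319,140) and the well ring is centred at about (317,223), in line with the tool. I'll project it to check the offset.

```bash
python3 - <<'E'
from h import *
s=dict(np.load("w3.npz")); print(ray(s,[[317,190],[282,223],[352,223],[317,223]],6).round(1)); p=cloud(s)
m=np.zeros(p.shape[:2],bool); m[270:415,250:380]=1; m&=(p[...,2]<185)&(p[...,2]>140); q=p[m]; print("pep",(q.min(0)+q.max(0))/2,np.ptp(q,0))
E
```

```text
[[542.4 305.8   6. ]
 [533.2 273.3   6. ]
 [575.4 298.2   6. ]
 [554.3 285.7   6. ]]
pep [551.80741291 284.67686338 160.93002852] [48.49306021 41.00976375 41.83734771]
```

Call:
apply_moves(
  series="0.004 0.004 0.05 0 1; 0 0 0.07 0 1; 0 0 0.08 0 1; 0 0 0.06 0 1; 0 0 0.02 0 1",
)

```text
time: 26.9
tool_pos: [551.1, 285.1, 53.5]
tcp_rot: [-179.7, -0.0, 121.2]
ft_force: [-0.5, -0.7, -3.3]
finger_gap: 37.9
grip_force: 40.6
```

Call:
apply_moves(
  series="0 0 0.012 0 1; 0 0 0.006 0 1; 0 0 0.004 0 1; 0 0 0 0 1; 0 0 0 0 1",
)

```text
time: 27.32
tool_pos: [554.2, 286.9, 52.1]
tcp_rot: [179.9, 0.0, 121.0]
ft_force: [-0.5, -0.3, -1.9]
finger_gap: 38.2
grip_force: 40.6
```

Call:
apply_moves(
  series="0 0 0.004 0 1; 0 0 0 0 1; 0 0 0 0 1",
)

```text
time: 27.57
tool_pos: [553.4, 286.7, 49.8]
tcp_rot: [180.0, 0.0, 121.0]
ft_force: [-0.6, 0.5, -1.8]
finger_gap: 38.0
grip_force: 40.6
```

Call:
apply_moves(
  series="0 0 0.004 0 1; 0 0 0 0 1; 0 0 0 0 1",
)

```text
time: 27.82
tool_pos: [553.6, 286.7, 48.8]
tcp_rot: [180.0, 0.0, 121.0]
ft_force: [0.0, 0.3, 3.2]
finger_gap: 38.2
grip_force: 40.9
```

Call:
apply_moves(
  series="0 0 0 0 0; 0 0 0 0 -0.5; 0 0 0 0 -1; 0 0 0 0 -1; 0 0 -0.02 0 -1",
)

```text
time: 28.23
tool_pos: [552.3, 286.2, 53.0]
tcp_rot: [-179.9, -0.0, 121.0]
ft_force: [0.2, 0.4, 0.1]
finger_gap: 85.2
grip_force: 0.0
```

Call:
apply_moves(
  series="0 0 -0.06 0 -1; 0 0 -0.1 0 -1; 0 0 -0.12 0 -1; 0 0 -0.12 0 -1; 0 0 -0.1 0 -1",
)

```text
time: 28.65
tool_pos: [553.6, 286.7, 207.6]
tcp_rot: [179.9, 0.0, 121.0]
ft_force: [0.4, -0.2, -0.9]
finger_gap: 85.6
grip_force: 0.0
```

Call:
apply_moves(
  series="0 0 -0.1 -0.04 -1; 0 0 -0.05 -0.06 -1; 0 0 0 -0.06 -1; 0 0 0 -0.06 -1; 0 0 0 -0.06 -1",
)

```text
time: 29.07
tool_pos: [553.6, 286.7, 250.6]
tcp_rot: [179.9, 0.1, 153.4]
ft_force: [-0.4, 0.1, 0.6]
finger_gap: 85.3
grip_force: 0.0
```

Call:
apply_moves(
  series="0 0 0 -0.06 -1; 0 0 0 -0.06 -1; 0 0 0 -0.06 -1; 0 0 0 -0.055 -1; 0 0 0 0 -1",
)

```text
time: 29.48
tool_pos: [553.3, 286.6, 249.8]
tcp_rot: [180.0, 0.0, -179.7]
ft_force: [-0.2, -0.3, -0.4]
finger_gap: 85.6
grip_force: 0.0
```

```bash
python3 - <<'E'
from h import *
print(sense()["tool_pos"],sense()["tcp_rot"])
t=snapshot("side"); cv2.imwrite("pics/side4.png",t["frame"]); p=cloud(t)
for x,y in((553,285),(521,337)):
    m=(np.hypot(p[...,0]-x,p[...,1]-y)<28)&(p[...,2]>72)&(p[...,2]<100); q=p[m]; print(q.mean(0),np.ptp(q,0),m.sum())
E
```

```text
[553.31665421 286.59949232 249.77425414] [ 1.79992779e+02  1.90890240e-02 -1.79687908e+02]
[549.80639029 291.31418308  81.46898348] [39.07445032 39.74268579 15.96384626] 558
[519.76290883 342.26737477  81.61277176] [39.37725143 40.44224914 16.19639116] 675
```

View pics/side4.png

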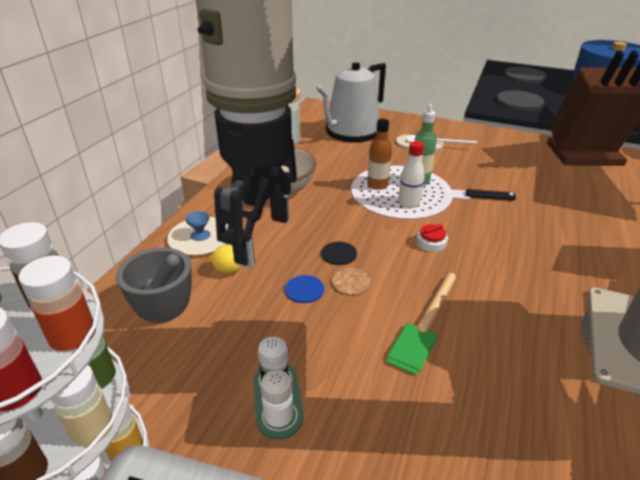

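Pepper and salt stand upright in their wells. I'm going back to the soy and will measure the coasters from above on the way.

Call:
apply_moves(
  series="0.05 -0.103 0 0 -1; 0.05 -0.11 0 0 -1; 0.05 -0.11 0 0 -1; 0.05 -0.11 0 0 -1; 0.033 -0.11 0 0 -1",
)

```text
time: 29.95
tool_pos: [482.1, 122.6, 249.4]
tcp_rot: [180.0, 0.0, 179.8]
ft_force: [-0.1, -0.4, 0.1]
finger_gap: 85.3
grip_force: 0.0
```

Call:
apply_moves(
  series="0 -0.11 0 0 -1; 0 -0.11 0 0 -1; 0 -0.11 0 0 -1; 0 -0.11 0 0 -1; 0 -0.11 0 0 -1",
)

```text
time: 30.37
tool_pos: [483.2, -42.9, 249.8]
tcp_rot: [-180.0, 0.1, 179.7]
ft_force: [0.4, -0.1, 0.9]
finger_gap: 85.6
grip_force: 0.0
```

Call:
apply_moves(
  series="0 -0.11 0 0 -1; 0 -0.11 0 0 -1; 0 -0.11 0 0 -1; 0 -0.11 0 0 -1; 0 -0.11 0 0 -1",
)

```text
time: 30.78
tool_pos: [483.3, -208.0, 249.8]
tcp_rot: [-180.0, 0.0, 179.7]
ft_force: [0.0, 0.2, 0.4]
finger_gap: 85.5
grip_force: 0.0
```

Call:
apply_moves(
  series="0 -0.11 0 0 -1; 0 -0.11 0 0 -1; 0 0 0 0 -1; 0 0 0 0 -1; 0 0 0 0 -1",
)

```text
time: 31.2
tool_pos: [483.4, -272.1, 249.3]
tcp_rot: [180.0, -0.0, 179.8]
ft_force: [-0.1, 1.5, -0.4]
finger_gap: 85.5
grip_force: 0.0
```

```bash
python3 - <<'E'
from h import *
print(sense()["tool_pos"],sense()["tcp_rot"])
w=wrist(); p=cloud(w)
for n,x,y,lo in(("oil",483,-382,176),("vin",573,-324,155),("soy",483,-273,140)):
    m=(abs(p[...,0]-x)<30)&(abs(p[...,1]-y)<30)&(p[...,2]>lo)&(p[...,2]<205); q=p[m]
    if len(q): print(n,((q.min(0)+q.max(0))/2).round(1),np.ptp(q,0).round())
for n in("top","side"):
    s=snapshot(n); cv2.imwrite(f"pics/{n}5.png",s["frame"]); np.savez(n+"5.npz",**s)
    hsv=cv2.cvtColor(s["frame"],cv2.COLOR_BGR2HSV); K=s["intrinsics"];E=np.linalg.inv(s["extrinsics"])
    for nm,x,y,f in(("blue",590.5,82.5,lambda h:(h[...,0]>100)&(h[...,0]<130)&(h[...,1]>150)),("slate",568,-38.5,lambda h:(h[...,2]<75)&(h[...,1]<120)),("cork",520.6,33,lambda h:cv2.GaussianBlur(h,(5,5),0)[...,1]<145)):
        q=K@(E[:3,:3]@[x,y,6]+E[:3,3]); u,v=(q[:2]/q[2]).astype(int); m=f(hsv); o=np.zeros_like(m); o[v-27:v+27,u-32:u+32]=m[v-27:v+27,u-32:u+32]
        try:
            c=big(o); r=ray(s,c,6); a,b=circ(r); k=abs(np.linalg.norm(r[:,:2]-a,axis=1)-b)<3; a,b=circ(r[k]); print(n,nm,a.round(1),b.round(1),k.mean().round(2))
        except Exception as e: print(n,nm,e)
E
```

```text
[ 483.42999152 -272.14416478  249.30243979] [ 1.79970711e+02 -6.51963779e-03  1.79826086e+02]
oil [ 484.5 -383.4  187.3] [26. 26. 22.]
vin [ 574.4 -325.8  162.1] [28. 28. 14.]
soy [ 485.1 -273.7  146.9] [30. 29. 14.]
top blue [590.8  82.8] 32.8 1.0
top slate [568.7 -38.6] 32.9 1.0
top cork [518.5  33.3] 36.0 1.0
side blue [590.4  84.7] 33.3 1.0
side slate [568.2 -36.3] 34.1 1.0
side cork [518.7  34.5] 38.9 1.0
```

Call:
apply_moves(
  series="0 0 0.08 0 -1; 0 0 0.11 0 -1; 0 0 0.11 0 -1; 0 0 0.09 0 -1; 0 0 0.05 0 -1",
)

```text
time: 31.77
tool_pos: [482.0, -269.9, 113.5]
tcp_rot: [179.8, -0.2, -179.9]
ft_force: [-1.0, 0.9, -1.1]
finger_gap: 85.4
grip_force: 0.0
```

Call:
apply_moves(
  series="0 0 0.026 0 -1; 0 0 0 0 -1; 0 0 0 0 0; 0 0 0 0 0.3; 0 0 0 0 1",
  squeeze=50,
)

```text
time: 32.18
tool_pos: [484.7, -272.9, 111.5]
tcp_rot: [-179.9, 0.2, -180.0]
ft_force: [0.5, 0.2, -0.0]
finger_gap: 51.8
grip_force: 0.0
```

Call:
apply_moves(
  series="0 0 0 0 1; 0 0 0 0 1; 0 0 0 0 1; 0 0 0 0 1; 0 0 0 0 1",
)

```text
time: 32.6
tool_pos: [484.3, -273.0, 110.9]
tcp_rot: [-179.9, 0.1, 180.0]
ft_force: [0.1, -0.0, 6.1]
finger_gap: 28.8
grip_force: 49.5
```

Call:
apply_moves(
  series="0 0 -0.02 0 1; 0 0 -0.04 0 1; 0 0 -0.06 0 1; 0 0 -0.05 0 1; 0 0.02 -0.03 0 1",
)

```text
time: 33.02
tool_pos: [484.1, -267.3, 172.1]
tcp_rot: [-179.9, 0.1, 180.0]
ft_force: [-0.4, -0.2, -1.7]
finger_gap: 28.9
grip_force: 49.6
```

Call:
apply_moves(
  series="0 0.04 0 0 1; -0.02 0.06 0 0 1; -0.03 0.08 0 0 1; -0.04 0.08 0 0 1; -0.04 0.08 0 0 1",
)

```text
time: 33.43
tool_pos: [521.9, -162.0, 168.5]
tcp_rot: [179.9, -0.1, 180.0]
ft_force: [1.5, -0.0, -1.8]
finger_gap: 28.8
grip_force: 49.6
```

Call:
apply_moves(
  series="-0.04 0.08 0 0 1; -0.04 0.08 0 0 1; -0.04 0.08 0 0 1; -0.04 0.08 0 0 1; -0.04 0.08 0 0 1",
)

```text
time: 33.85
tool_pos: [581.8, -41.7, 168.4]
tcp_rot: [180.0, -0.1, -180.0]
ft_force: [0.5, -0.5, -2.0]
finger_gap: 29.4
grip_force: 49.6
```

Call:
apply_moves(
  series="-0.026 0.08 0 0 1; 0 0.08 0 0 1; 0 0.08 0 0 1; 0 0.08 0 0 1; 0 0.06 0 0 1",
)

```text
time: 34.27
tool_pos: [588.7, 72.8, 168.3]
tcp_rot: [180.0, -0.1, -179.9]
ft_force: [0.0, -0.4, -1.5]
finger_gap: 28.5
grip_force: 49.6
```

Call:
apply_moves(
  series="0 0.03 0 0 1; 0 0.015 0 0 1; 0 0 0 0 1; 0 0 0 0 1; 0 0 0 0 1",
)

```text
time: 34.68
tool_pos: [590.2, 82.2, 169.3]
tcp_rot: [-180.0, -0.0, 180.0]
ft_force: [-0.1, -0.2, -2.7]
finger_gap: 29.1
grip_force: 49.7
```

Good. Descend 54 mm and creep.

Call:
apply_moves(
  series="0 0 0.04 0 1; 0 0 0.06 0 1; 0 0 0.05 0 1; 0 0 0.02 0 1; 0 0 0.01 0 1",
)

```text
time: 35.1
tool_pos: [589.4, 82.4, 114.0]
tcp_rot: [-180.0, -0.1, 180.0]
ft_force: [-4.7, -1.8, 7.9]
finger_gap: 28.7
grip_force: 50.7
```

Call:
apply_moves(
  series="0 0 0.004 0 1; 0 0 0.004 0 1; 0 0 0 0 1; 0 0 0 0 1",
)

```text
time: 35.43
tool_pos: [591.0, 83.0, 114.0]
tcp_rot: [-180.0, 0.1, -180.0]
ft_force: [0.1, -0.9, 0.5]
finger_gap: 29.2
grip_force: 50.0
```

Call:
apply_moves(
  series="0 0 0.004 0 1; 0 0 0 0 1; 0 0 0 0 1",
)

```text
time: 35.68
tool_pos: [591.4, 83.0, 113.9]
tcp_rot: [-180.0, 0.2, -180.0]
ft_force: [-1.8, -1.4, 7.4]
finger_gap: 28.8
grip_force: 50.8
```

Call:
apply_moves(
  series="0 0 0 0 0; 0 0 0 0 -1; 0 0 0 0 -1; 0 0 0 0 -1; 0 0 -0.02 0 -1",
)

```text
time: 36.1
tool_pos: [589.2, 83.2, 116.5]
tcp_rot: [-180.0, -0.2, -180.0]
ft_force: [0.5, -0.2, -0.4]
finger_gap: 85.1
grip_force: 0.0
```

Call:
apply_moves(
  series="0 0 -0.06 0 -1; 0 0 -0.1 0 -1; 0 0 -0.09 0 -1; 0 0 -0.03 0 -1; 0 -0.039 0 0 -1",
)

```text
time: 36.52
tool_pos: [592.4, 72.9, 206.2]
tcp_rot: [179.9, 0.4, -179.9]
ft_force: [0.4, -0.8, 0.2]
finger_gap: 85.3
grip_force: 0.0
```

Call:
apply_moves(
  series="0.02 -0.11 0 0 -1; 0.02 -0.11 0 0 -1; 0.016 -0.11 0 0 -1; 0 -0.11 0 0 -1; 0 -0.11 0 0 -1",
)

```text
time: 36.93
tool_pos: [572.0, -95.5, 200.0]
tcp_rot: [180.0, -0.1, -180.0]
ft_force: [1.0, -0.3, -0.1]
finger_gap: 85.2
grip_force: 0.0
```

Call:
apply_moves(
  series="0 -0.11 0 0 -1; 0 -0.11 0 0 -1; 0 -0.11 0 0 -1; 0 -0.11 0 0 -1; 0 -0.11 0 0 -1",
)

```text
time: 37.35
tool_pos: [572.0, -260.5, 199.7]
tcp_rot: [179.9, -0.1, 180.0]
ft_force: [0.7, 1.4, 1.6]
finger_gap: 85.2
grip_force: 0.0
```

Call:
apply_moves(
  series="0 -0.11 0 0 -1; 0 -0.11 0 0 -1; 0 0 0 0 -1; 0 0 0 0 -1; 0 0 0 0 -1",
)

```text
time: 37.77
tool_pos: [572.5, -324.5, 200.0]
tcp_rot: [179.9, -0.1, 180.0]
ft_force: [0.1, -0.3, -0.8]
finger_gap: 85.5
grip_force: 0.0
```

Call:
apply_moves(
  series="0 0 0.06 0 -1; 0 0 0.08 0 -1; 0 0 0.07 0 -1; 0 0 0.034 0 -1; 0 0 0.013 0 -1",
)

```text
time: 38.18
tool_pos: [572.1, -322.3, 121.6]
tcp_rot: [179.8, -0.2, -179.9]
ft_force: [-0.5, 0.5, -0.0]
finger_gap: 85.6
grip_force: 0.0
```

Call:
apply_moves(
  series="0 0 0 0 -1; 0 0 0 0 0; 0 0 0 0 0.3; 0 0 0 0 1; 0 0 0 0 1",
)

```text
time: 38.6
tool_pos: [574.2, -324.9, 126.2]
tcp_rot: [-179.9, 0.1, -180.0]
ft_force: [-0.5, -0.0, 0.5]
finger_gap: 38.9
grip_force: 0.0
```

Call:
apply_moves(
  series="0 0 0 0 1; 0 0 0 0 1; 0 0 0 0 1; 0 0 0 0 1; 0 0 0 0 1",
)

```text
time: 39.02
tool_pos: [574.1, -325.0, 125.9]
tcp_rot: [-179.9, 0.1, -180.0]
ft_force: [0.5, -1.8, 5.4]
finger_gap: 26.6
grip_force: 49.7
```

Call:
apply_moves(
  series="0 0 -0.02 0 1; 0 0 -0.04 0 1; 0 0 -0.06 0 1; 0 0 -0.05 0 1; 0 0.02 -0.03 0 1",
)

```text
time: 39.43
tool_pos: [573.9, -319.5, 187.3]
tcp_rot: [-179.9, 0.1, 180.0]
ft_force: [0.4, -0.4, -0.9]
finger_gap: 26.7
grip_force: 49.4
```

Call:
apply_moves(
  series="0.016 0.04 0 0 1; 0 0.06 0 0 1; 0 0.08 0 0 1; 0 0.08 0 0 1; 0 0.08 0 0 1",
)

```text
time: 39.85
tool_pos: [568.2, -215.0, 184.7]
tcp_rot: [180.0, -0.0, 180.0]
ft_force: [-0.2, -0.4, -2.4]
finger_gap: 27.1
grip_force: 49.4
```

Call:
apply_moves(
  series="0 0.08 0 0 1; 0 0.08 0 0 1; 0 0.08 0 0 1; 0 0.08 0 0 1; 0 0.08 0 0 1",
)

```text
time: 40.27
tool_pos: [568.2, -94.8, 184.8]
tcp_rot: [180.0, -0.0, -180.0]
ft_force: [0.7, 0.3, -2.6]
finger_gap: 27.1
grip_force: 49.4
```

Call:
apply_moves(
  series="0 0.08 0 0 1; 0 0.06 0 0 1; 0 0.035 0 0 1; 0 0.02 0 0 1; 0 0 0 0 1",
)

```text
time: 40.68
tool_pos: [568.6, -37.0, 184.8]
tcp_rot: [180.0, -0.0, -179.9]
ft_force: [-0.1, -0.2, -2.8]
finger_gap: 27.1
grip_force: 49.5
```

Call:
apply_moves(
  series="0 0 0 0 1; 0 0 0 0 1; 0 0 0 0 1",
)

```text
time: 40.93
tool_pos: [568.7, -39.0, 184.8]
tcp_rot: [-180.0, -0.0, 179.9]
ft_force: [-1.1, 0.8, -2.2]
finger_gap: 26.7
grip_force: 49.5
```

Call:
apply_moves(
  series="0 0 0.04 0 1; 0 0 0.06 0 1; 0 0 0.05 0 1; 0 0 0.02 0 1; 0 0 0.005 0 1",
)

```text
time: 41.35
tool_pos: [567.1, -38.2, 129.6]
tcp_rot: [180.0, -0.2, 180.0]
ft_force: [0.3, 0.3, -2.8]
finger_gap: 27.2
grip_force: 49.5
```

Call:
apply_moves(
  series="0 0 0.005 0 1; 0 0 0.004 0 1; 0 0 0.004 0 1; 0 0 0 0 1; 0 0 0 0 1",
)

```text
time: 41.77
tool_pos: [569.1, -38.0, 129.0]
tcp_rot: [-180.0, 0.1, -180.0]
ft_force: [0.4, -0.6, -2.6]
finger_gap: 27.0
grip_force: 49.5
```

Call:
apply_moves(
  series="0 0 0.004 0 1; 0 0 0 0 1; 0 0 0 0 1",
)

```text
time: 42.02
tool_pos: [569.6, -38.1, 128.9]
tcp_rot: [-180.0, 0.1, -180.0]
ft_force: [-2.1, -0.9, 5.5]
finger_gap: 27.0
grip_force: 50.3
```

Call:
apply_moves(
  series="0 0 0 0 0; 0 0 0 0 -1; 0 0 0 0 -1; 0 0 0 0 -1; 0 0 -0.02 0 -1",
)

```text
time: 42.43
tool_pos: [567.7, -37.8, 131.9]
tcp_rot: [180.0, -0.1, -180.0]
ft_force: [-0.1, 0.6, -0.5]
finger_gap: 84.7
grip_force: 0.0
```

Call:
apply_moves(
  series="0 0 -0.06 0 -1; 0 0 -0.1 0 -1; 0 0 -0.09 0 -1; 0 0 -0.03 0 -1; 0 -0.048 0 0 -1",
)

```text
time: 42.85
tool_pos: [570.9, -51.2, 221.5]
tcp_rot: [-180.0, 0.4, -179.9]
ft_force: [0.4, -0.2, -0.5]
finger_gap: 85.5
grip_force: 0.0
```

Call:
apply_moves(
  series="0.033 -0.11 0 0 -1; 0.05 -0.11 0 0 -1; 0.05 -0.11 0 0 -1; 0.05 -0.11 0 0 -1; 0.05 -0.11 0 0 -1",
)

```text
time: 43.27
tool_pos: [497.1, -219.1, 215.7]
tcp_rot: [180.0, -0.1, -180.0]
ft_force: [0.8, 0.3, 0.5]
finger_gap: 85.4
grip_force: 0.0
```

Call:
apply_moves(
  series="0.05 -0.11 0 0 -1; 0 -0.11 0 0 -1; 0 -0.11 0 0 -1; 0 -0.11 0 0 -1; 0 -0.11 0 0 -1",
)

```text
time: 43.68
tool_pos: [482.4, -384.5, 215.6]
tcp_rot: [179.9, -0.1, 180.0]
ft_force: [1.4, 0.1, 0.1]
finger_gap: 85.6
grip_force: 0.0
```

Call:
apply_moves(
  series="0 0 0 0 -1; 0 0 0 0 -1; 0 0 0 0 -1",
)

```text
time: 43.93
tool_pos: [483.0, -382.3, 215.6]
tcp_rot: [179.9, -0.1, 180.0]
ft_force: [-0.3, 0.1, 0.5]
finger_gap: 85.3
grip_force: 0.0
```

Call:
apply_moves(
  series="0 0 0.06 0 -1; 0 0 0.08 0 -1; 0 0 0.07 0 -1; 0 0 0.04 0 -1; 0 0 0.018 0 -1",
)

```text
time: 44.35
tool_pos: [482.8, -380.3, 134.0]
tcp_rot: [179.8, -0.2, -179.9]
ft_force: [0.8, 0.3, -0.6]
finger_gap: 85.4
grip_force: 0.0
```

Call:
apply_moves(
  series="0 0 0 0 -1; 0 0 0 0 0; 0 0 0 0 0.3; 0 0 0 0 1; 0 0 0 0 1",
)

```text
time: 44.77
tool_pos: [484.5, -383.0, 138.2]
tcp_rot: [-179.9, 0.1, -180.0]
ft_force: [-0.5, 0.2, 0.1]
finger_gap: 38.4
grip_force: 0.0
```

Call:
apply_moves(
  series="0 0 0 0 1; 0 0 0 0 1; 0 0 0 0 1; 0 0 0 0 1; 0 0 0 0 1",
)

```text
time: 45.18
tool_pos: [484.3, -383.1, 137.9]
tcp_rot: [-179.9, 0.1, -180.0]
ft_force: [-1.0, -0.6, 5.7]
finger_gap: 25.0
grip_force: 49.9
```

Call:
apply_moves(
  series="0 0 -0.02 0 1; 0 0 -0.04 0 1; 0 0 -0.06 0 1; 0 0 -0.05 0 1; 0 0.02 -0.03 0 1",
)

```text
time: 45.6
tool_pos: [484.1, -377.3, 199.1]
tcp_rot: [-179.9, 0.1, 180.0]
ft_force: [-0.0, -0.2, -2.4]
finger_gap: 25.2
grip_force: 49.4
```

Call:
apply_moves(
  series="0 0.04 0 0 1; 0 0.06 0 0 1; 0 0.08 0 0 1; 0 0.08 0 0 1; 0 0.08 0 0 1",
)

```text
time: 46.02
tool_pos: [483.0, -271.9, 195.4]
tcp_rot: [179.9, -0.1, -180.0]
ft_force: [0.4, -0.4, -3.4]
finger_gap: 25.1
grip_force: 49.4
```

Call:
apply_moves(
  series="0 0.08 0 0 1; 0 0.08 0 0 1; 0 0.08 0 0 1; 0 0.08 0 0 1; 0 0.08 0 0 1",
)

```text
time: 46.43
tool_pos: [482.7, -151.9, 195.5]
tcp_rot: [179.9, -0.1, -180.0]
ft_force: [0.2, 0.2, -3.9]
finger_gap: 24.8
grip_force: 49.4
```

Call:
apply_moves(
  series="0 0.08 0 0 1; 0 0.08 0 0 1; 0 0.08 0 0 1; 0 0.08 0 0 1; 0 0.08 0 0 1",
)

```text
time: 46.85
tool_pos: [482.4, -32.2, 195.6]
tcp_rot: [180.0, -0.1, -180.0]
ft_force: [0.8, -0.0, -2.4]
finger_gap: 24.9
grip_force: 49.4
```

Call:
apply_moves(
  series="0 0.08 0 0 1; 0 0.07 0 0 1; -0.02 0.04 0 0 1; -0.04 0.026 0 0 1; -0.04 0.01 0 0 1",
)

```text
time: 47.27
tool_pos: [512.6, 35.9, 195.7]
tcp_rot: [180.0, -0.1, -179.9]
ft_force: [-0.1, -0.5, -3.8]
finger_gap: 24.9
grip_force: 49.6
```

Call:
apply_moves(
  series="-0.02 0 0 0 1; 0 0 0 0 1; 0 0 0 0 1; 0 0 0 0 1",
)

```text
time: 47.6
tool_pos: [518.9, 33.2, 196.3]
tcp_rot: [180.0, -0.1, 180.0]
ft_force: [0.2, 0.7, -3.5]
finger_gap: 24.6
grip_force: 49.6
```

Call:
apply_moves(
  series="0 0 0.04 0 1; 0 0 0.06 0 1; 0 0 0.05 0 1; 0 0 0.02 0 1; 0 0 0.005 0 1",
)

```text
time: 48.02
tool_pos: [518.0, 33.2, 141.8]
tcp_rot: [180.0, -0.2, 180.0]
ft_force: [-0.7, 0.5, -2.8]
finger_gap: 25.0
grip_force: 49.5
```

Call:
apply_moves(
  series="0 0 0.005 0 1; 0 0 0.004 0 1; 0 0 0.004 0 1; 0 0 0 0 1; 0 0 0 0 1",
)

```text
time: 48.43
tool_pos: [520.2, 33.4, 141.0]
tcp_rot: [-180.0, 0.1, -180.0]
ft_force: [0.2, -0.8, -3.4]
finger_gap: 24.7
grip_force: 49.5
```

Call:
apply_moves(
  series="0 0 0.004 0 1; 0 0 0 0 1; 0 0 0 0 1",
)

```text
time: 48.68
tool_pos: [520.7, 33.3, 140.8]
tcp_rot: [-180.0, 0.1, -180.0]
ft_force: [-1.6, -0.2, 6.0]
finger_gap: 24.8
grip_force: 50.4
```

Landed. Release, rise straight up above everything, move away toward the robot's right, and look.

Call:
apply_moves(
  series="0 0 0 0 0; 0 0 0 0 -1; 0 0 0 0 -1; 0 0 0 0 -1; 0 0 -0.02 0 -1",
)

```text
time: 49.1
tool_pos: [518.9, 33.4, 144.0]
tcp_rot: [180.0, -0.1, -180.0]
ft_force: [-0.5, -0.3, -1.2]
finger_gap: 83.1
grip_force: 0.0
```

Call:
apply_moves(
  series="0 0 -0.06 0 -1; 0 0 -0.1 0 -1; 0 0 -0.12 0 -1; 0 0 -0.1 0 -1; 0 0 -0.03 0 -1",
)

```text
time: 49.52
tool_pos: [521.9, 33.4, 274.8]
tcp_rot: [-180.0, 0.5, -180.0]
ft_force: [-0.2, 0.5, 1.2]
finger_gap: 85.4
grip_force: 0.0
```

Call:
apply_moves(
  series="0 -0.05 0 0 -1; 0 -0.11 0 0 -1; 0 -0.11 0 0 -1; 0 -0.11 0 0 -1; 0 -0.11 0 0 -1",
)

```text
time: 49.93
tool_pos: [519.5, -114.8, 268.2]
tcp_rot: [-180.0, 0.0, -179.9]
ft_force: [0.2, 0.0, -0.0]
finger_gap: 85.3
grip_force: 0.0
```

Call:
apply_moves(
  series="0 -0.11 0 0 -1; 0 -0.11 0 0 -1; 0 -0.11 0 0 -1; 0 -0.05 0 0 -1; 0 0 0 0 -1",
)

```text
time: 50.35
tool_pos: [519.1, -230.7, 267.7]
tcp_rot: [-180.0, -0.1, 179.8]
ft_force: [0.1, 0.4, -0.4]
finger_gap: 85.6
grip_force: 0.0
```

Call:
apply_moves(
  series="0 0 0 0 -1; 0 0 0 0 -1; 0 0 0 0 -1",
)

```text
time: 50.6
tool_pos: [520.0, -226.2, 268.2]
tcp_rot: [180.0, -0.0, -179.9]
ft_force: [-0.0, 1.2, 0.6]
finger_gap: 85.0
grip_force: 0.0
```

```bash
python3 - <<'E'
from h import *
for n in("top","side"):
    s=snapshot(n); cv2.imwrite(f"pics/{n}6.png",s["frame"]); p=cloud(s)
    for nm,x,y,lo in(("oil",519.8,33.3,178),("vin",568.5,-38,160),("soy",590.8,83,150),("pepper",553.5,285.5,72),("salt",521,337,72)):
        m=(np.hypot(p[...,0]-x,p[...,1]-y)<32)&(p[...,2]>lo)&(p[...,2]<210); q=p[m]; print(n,nm,((q.min(0)+q.max(0))/2).round(1),np.ptp(q,0).round())
E
```

```text
top oil [520.   33.7 190.3] [24. 24. 22.]
top vin [568.8 -37.5 167.3] [27. 27. 14.]
top soy [591.1  83.5 154. ] [29. 30.  8.]
top pepper [552.8 287.4  81.1] [39. 39. 18.]
top salt [521.9 339.1  81.3] [39. 39. 18.]
side oil [520.2  33.3 189.5] [25. 23. 23.]
side vin [569.  -38.5 166.1] [27. 29. 12.]
side soy [591.1  82.3 153.3] [29. 32.  6.]
side pepper [552.  287.5  81. ] [39. 39. 18.]
side salt [521.3 338.6  80.1] [39. 39. 16.]
```

View pics/top6.png

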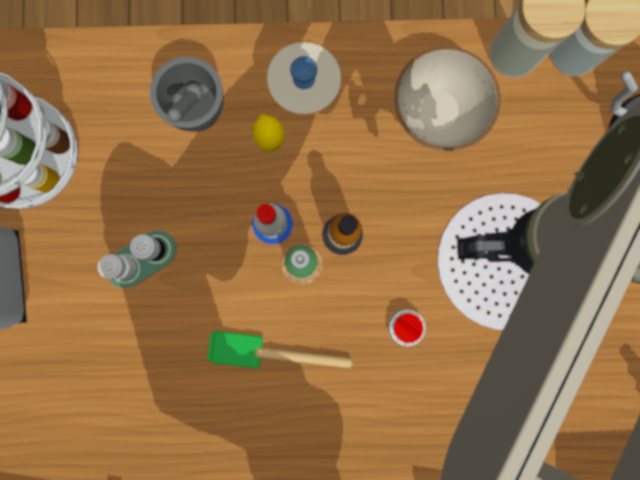

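The picture shows soy on blue (270,222), vinegar on slate (344,233), oil on cork (302,262), and the pepper in its well (150,247) beside the salt. All are upright and the arm is clear, so I'm handing in.

```bash
python3 -c "
from bench import *
print(hand_in())"
```

```text
the job is handed in; nothing more can be done
None
```

The job is handed in at about 51 s of the 141 s limit: at the last look each bottle stood within about 2 mm of its own coaster's centre, the pepper was within about 3 mm of its well's middle beside the salt, everything was upright and the arm was clear; no verdict came back.

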